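# Put the bench filter unit back together

## Task

The filter unit is back from the steriliser in pieces. Put it together on its steel stand, one part at a time from the bottom up: the support plate into the stand, then the collar over the plate's boss, then the funnel into the collar, then the lid on the funnel, every part upright and fully home. Do not disturb the bottle, the tube rack or the culture dishes.

Things in the scene. Friction and masses are not known exactly. Their poses are not given: they have to be found in the camera images.
- stand: Fixed steel stand, 50 mm tall, cannot move: round foot 84 mm wide, stem, and a cup 76 mm wide at the top with a round recess 54 mm wide and 8 mm deep; the recess floor (black drain spot) is 42 mm above the bench. Origin: centre of the underside; z up. The stand and the four loose parts stand in shuffled places, at least 120 mm apart centre to centre.
- plate: Support plate, loose, steel, 0.2 kg, round, upright: spigot below 48 mm wide, 10 mm tall (taper to 42 mm at its foot); flange 62 mm wide, 10 to 18 mm above the origin; boss on top 40 mm wide, 18 to 32 mm up (top 3 mm taper to 34), dotted black; grip the boss. Origin: centre of underside; z up. Home: spigot on the recess floor, origin 42 mm above the stand's; flange clears the cup by 2 mm.
- collar: Collar, loose, plain white plastic ring, 0.07 kg: 60 mm outside, 46 mm bore right through, 26 mm tall, both ends alike, lying flat. Origin: centre of the underside; z up its axis. Home: lying on the plate's flange with the boss in its bore, origin 18 mm above the plate's.
- funnel: Funnel, loose, aluminium tumbler, 0.14 kg, 83 mm tall, upright: solid spigot below 40 mm wide, 8 mm tall (taper to 34 mm at its foot), then a straight cylinder 60 mm outside, 52 mm inside, open on top, black spot on its inner floor. Origin: centre of the spigot's underside; z up. Home: spigot in the collar's bore, shoulder lying on the collar, origin 18 mm above the collar's.
- lid: Lid, loose, 0.1 kg, upright: spigot below 46 mm wide, 6 mm tall (taper to 40 mm at its foot); steel disc 60 mm wide, 6 to 14 mm above the origin; black knob on top 24 mm wide, 14 to 36 mm up. Origin: centre of the spigot's underside; z up. Home: spigot in the funnel's mouth, disc lying on the rim, origin 77 mm above the funnel's.
- bottle: Bystander: loose amber bottle with a blue cap, 70 mm wide, 150 mm tall, at the left side of the work. Origin: centre of the underside.
- rack: Bystander: loose white tube rack, 70 x 150 mm, with ten capped tubes, 110 mm tall, at the right side of the work. Origin: centre of the underside; y along its length.
- dishes: Bystander: two closed culture dishes in a pile, 92 mm wide, 30 mm tall, beyond the work. Origin: centre of the underside.
Things that resemble listed ones, but are neither listed nor needed, are in the scene too. What is shaped like the funnel but purple, red or yellow is not meant.

How it is judged:
On the way, in this order (a step that is already met when the one before it is completed fails the run):
1. the support plate is home in the stand (horizontal distance between plate and stand below 0.006 m and z of plate in the frame of stand between 0.039 and 0.045 m and angle between plate's own z axis and vertical below 0.06 rad), for 0.2 s.
2. the collar is home on the plate (horizontal distance between collar and plate below 0.006 m and z of collar in the frame of plate between 0.015 and 0.021 m and angle between collar's own z axis and vertical below 0.06 rad), for 0.2 s.
3. the funnel is home in the collar (horizontal distance between funnel and collar below 0.006 m and z of funnel in the frame of collar between 0.015 and 0.021 m and angle between funnel's own z axis and vertical below 0.06 rad), for 0.2 s.
4. the lid is home on the funnel (horizontal distance between lid and funnel below 0.006 m and z of lid in the frame of funnel between 0.074 and 0.08 m and angle between lid's own z axis and vertical below 0.06 rad), for 0.2 s.
At the end, for the whole second after the job is handed in: Plate in the stand, collar on the plate, funnel in the collar, lid on the funnel: each within 6 mm of the axis of the part beneath it, within 3 mm of its home height on it, tilted by less than 0.06 rad, and at rest (below 0.02 m/s) (all of step 1 and all of step 2 and all of step 3 and all of step 4 and linear speed of each of plate, collar, funnel, lid below 0.02 m/s); the robot touches nothing.
It fails at once if the bottle is shifted by more than 30 mm or tipped over (distance of bottle from where it was at the start of the episode above 0.03 m or angle between bottle's own z axis and vertical above 0.5 rad).
It fails at once if the tube rack is shifted by more than 30 mm or tipped over (distance of rack from where it was at the start of the episode above 0.03 m or angle between rack's own z axis and vertical above 0.5 rad).
It fails at once if the pile of dishes is shifted by more than 30 mm or tipped over (distance of dishes from where it was at the start of the episode above 0.03 m or angle between dishes's own z axis and vertical above 0.5 rad).
It also fails if it takes over 120 s, if anything falls off the work surface, if the arm or the gripper's body presses on something with over 40 N, if the wrist force passes 120 N, or if a joint passes its speed limit or range.

## Robot

A 7-joint arm with a two-finger parallel gripper is mounted at the origin on the work surface. World frame = base frame: x ahead of the robot, y to its left, z up, the work surface at z = 0. Lengths are in m, angles in rad, forces in N, time in s.
With the tool pointing down it reaches from about 0.425 to 0.95 m from the base axis. Payload 16.7 kg.
Tool frame: the origin (TCP) lies on the centre line of the jaws, within the pads' length; the fingertips stand 25 mm ahead of it and the grasp point (between the pads) lies 6 mm ahead of it (r.tips_ahead is the distance from the TCP to the fingertips, in m); z points along the fingers, y is the line along which they close (so a half turn about z gives the same grasp; the last joint's range is limited). The gripper opens to 94 mm and grips with 3 to 60 N. Pads are 16 mm wide; open, the fingers measure 119 mm over their backs; the gripper's body (75 mm by 177 mm) begins 78 mm behind the grasp point.
Start: joints at [1.115, 0.426, 0.074, 1.606, -0.034, 1.111, -0.067], TCP at [0.203, -0.644, 0.23] pointing down, gripper open.
Joint ranges: [-2.85, 2.85], [-0.5, 2.14], [-1.23, 1.37], [0.21, 2.46], [-1.02, 4.16], [0.16, 2.05], [-2.73, 2.73]. Speed limits (rad/s): [1.89, 1.89, 2.39, 2.39, 3.01, 3.01, 3.01].

## Interface

Orientations are given as a rotation vector (axis times angle).
In Python, from station import sensors, vision, r, nets gives the robot as it stands.
- The arm moves only by the tool carry_out, never from a script. Its argument "commands" is a list that holds one entry, the list of rows, each a list of 7 numbers: the shift along the tool's x, y, z scaled (see below), then the turn, a rotation vector about the tool's x, y, z scaled (see below), then the opening, from -1 (shut) to 1 (fully open). A call has 1 to 20 rows; each row is the pose to reach, as a shift and turn from the pose commanded when the call began, along the tool's axes at that moment; what a row does not reach only later rows make up. The controller multiplies each number of a shift by 0.5 m and each number of a turn by 60 degrees. A row lasts 1/8 s, in which the tool goes at most 62.5 mm and 10.7 degrees, less where a joint would pass 70% of its speed; a pose out of reach is approached as far as the arm can. A call with a number of a shift or a turn outside -1 to 1 is refused whole. A call with a gripper value outside its range is refused whole. The fingers move at their own pace and stop on an object; "grip_force" is the grip in N (left out, the last holds). Time passes only in rows, so rows that repeat a pose let the fingers close. It gives the time, the measured TCP pose, the force, the opening and the grip force at its end, in the units of the state.
- sensors.read_state(): the state, without advancing time (a new reading comes with each control period).
- vision.grab_frame(name): name is "side" or "top" or "wrist"; returns a dict with "color" (420x560x3 uint8, blue, green, red), "z_map" (420x560 float32, m along the optical axis (not along the pixel's ray), 0 where there is no reading), "fx", "fy", "cx", "cy" (pixels), "R" (3x3) and "t" (3): a world point X has camera coordinates R X + t. Camera axes: x right, y down, z forward; pixel columns grow to the right and rows downward; lengths in m; the calibration is good to about 2 mm. A picture is of the moment at which its call begins.
- r.finish_job(): hands the job in; it is judged then, once.
Trained networks look in a picture, given as the dict that the camera call returned (one of the last four; its "shot" number tells which), for a name from the list of things; names that differ only in an ending like _2 or _b are one class to them, and where a whole thing is asked for, a point or a joint stands for the part that bears it (a point fixed in the world has none). Each returns a list of dicts, best first, with "p" (0 to 1); they miss things now and then, are a little off and sometimes report something else, mostly with a low value. They report only what shows in the picture. A call takes as long as a camera call. They do not tell look-alikes from the thing itself.
- nets.silhouettes(picture, thing): "mask" (420x560 bool, what is visible of it) and "bbox" ([left, top, right, bottom] in pixels, round what is visible of it).
The state is a dict: "t": time; "joints": joint angles; "joint_velocities": joint speeds; "effort": joint torques, N m; "eef_pos": TCP position; "tool_rot": TCP orientation; "contact_force": force on the tool from outside, world axes, zero at the start; "torque": the same for the moment, N m; "width": opening from 0.0 (shut) to 1.0 (fully open); "grip_force": force on a finger pad.
Only numpy, scipy, OpenCV 4.12 (cv2) and the standard library are available. Lean on these libraries where they do the work, as an engineer would, in place of code of your own. Each camera call takes 0.05 s, during which the arm holds its last target. There are 200 camera calls.

## Working session

There is one attempt and no reset: what is moved stays moved. The work goes in short steps, Python scripts to look and compute and a tool call to move; the robot and the scene stay as the last step left them, time stands still between calls to the robot, and variables do not carry over. Pictures are saved under pics/ and viewed, at most 14 in all, crops included, and the job is handed in when it is done.

Besides the shell and the picture viewer there is one more tool, called after "Call:" as name(argument=value, ...), one argument or row to a line, values as JSON. carry_out: Moves the arm, as the interface text tells. Shifts and turns lie within -1 to 1; 1 stands for 0.5 m of shift or 60 degrees of turn. Its arguments: {"type":"object","properties":{"commands":{"type":"array"},"grip_force":{"type":"number"}},"required":["commands"]}

```bash
mkdir -p pics; cat > h.py <<'E'
import numpy as np, cv2
from station import sensors, vision, r, nets
def world(f,u,v,z):
    c=np.stack([(u-f["cx"])/f["fx"]*z,(v-f["cy"])/f["fy"]*z,z],-1)
    return (c-np.array(f["t"]))@np.array(f["R"])
def cloud(f):
    z=f["z_map"]; v,u=np.mgrid[:z.shape[0],:z.shape[1]]
    return world(f,u,v,z)
E
python3 - <<'E'
from h import *
fs={n:vision.grab_frame(n) for n in("top","side")}
for n,f in fs.items():
    cv2.imwrite(f"pics/{n}0.png",f["color"]); P=cloud(f)
    print(n,f["fx"],f["cx"],f["cy"],-np.array(f["R"]).T@f["t"])
    for th in["stand","plate","collar","funnel","lid","bottle","rack","dishes"]:
        for d in nets.silhouettes(f,th)[:4]:
            m=d["mask"]&(f["z_map"]>0)
            if not m.any(): continue
            p=P[m]; zt=np.percentile(p[:,2],98); q=p[p[:,2]>zt-.006]
            print(th,round(d["p"],2),d["bbox"],"zt",zt.round(3),"mid",((q.min(0)+q.max(0))/2).round(3)[:2],"ext",(q.max(0)-q.min(0)).round(3)[:2])
s=sensors.read_state(); print(s)
E
```

```text
top 528.623994432196 279.24010850570477 209.59436696688985 [ 0.31697362 -0.03163288  1.68552259]
stand 0.77 [263.3, 254.5, 287.5, 279.1] zt 0.058 mid [0.441 0.018] ext [0.071 0.074]
plate 0.53 [228.7, 195.4, 250.7, 213.9] zt 0.036 mid [0.641 0.13 ] ext [0.036 0.036]
collar 0.51 [317.8, 199.6, 336.0, 210.2] zt 0.035 mid [ 0.637 -0.159] ext [0.055 0.054]
collar 0.38 [229.1, 195.6, 247.0, 215.8] zt 0.036 mid [0.641 0.13 ] ext [0.036 0.036]
funnel 0.9 [370.0, 215.3, 389.9, 238.2] zt 0.088 mid [ 0.557 -0.315] ext [0.056 0.059]
funnel 0.85 [340.0, 253.8, 359.1, 275.3] zt 0.088 mid [ 0.432 -0.213] ext [0.057 0.057]
funnel 0.84 [370.7, 247.9, 395.3, 270.6] zt 0.088 mid [ 0.456 -0.316] ext [0.055 0.057]
funnel 0.61 [403.9, 249.3, 429.3, 268.5] zt 0.087 mid [ 0.458 -0.418] ext [0.055 0.057]
lid 0.6 [188.4, 249.4, 207.9, 265.8] zt 0.042 mid [0.467 0.265] ext [0.022 0.019]
bottle 0.85 [116.8, 197.8, 143.0, 227.8] zt 0.154 mid [0.617 0.473] ext [0.028 0.03 ]
rack 0.62 [411.8, 205.6, 462.6, 231.4] zt 0.114 mid [ 0.581 -0.489] ext [0.054 0.119]
dishes 0.93 [288.5, 142.3, 317.5, 168.6] zt 0.038 mid 
[... 1109 characters left out ...]
[ 1.11550149,  0.42610828,  0.07388441,  1.60598876, -0.03410489,
        1.11081364, -0.06708223]), 'joint_velocities': array([ 1.89587573e-04,  7.15199287e-05, -2.87647708e-04, -8.97779324e-05,
       -9.07622362e-04,  4.90377832e-04,  8.27065568e-04]), 'effort': array([-1.54286598e-03, -9.35527110e+01,  3.66206892e+00, -4.54548204e+01,
       -4.90548823e-02,  1.27837854e-02,  1.30898616e-04]), 'eef_pos': array([ 0.20319172, -0.64365368,  0.23046576]), 'tool_rot': array([-3.10488235e+00, -4.78418747e-01, -4.43776777e-05]), 'contact_force': array([-0.6443223 ,  0.62423132, -0.26906874]), 'torque': array([ 0.00391934, -0.00931179, -0.02362028]), 'grip_force': 0.0, 'width': 1.00316895317419}
```

```bash
python3 - <<'E'
import cv2
a=cv2.imread("pics/top0.png"); cv2.imwrite("pics/top0c.png",cv2.resize(a[130:300,100:480],None,fx=2.1,fy=2.1,interpolation=3))
a=cv2.imread("pics/side0.png"); cv2.imwrite("pics/side0c.png",cv2.resize(a[80:420,150:450],None,fx=1.75,fy=1.75,interpolation=3))
E
```

```text
(no output)
```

View pics/top0c.png

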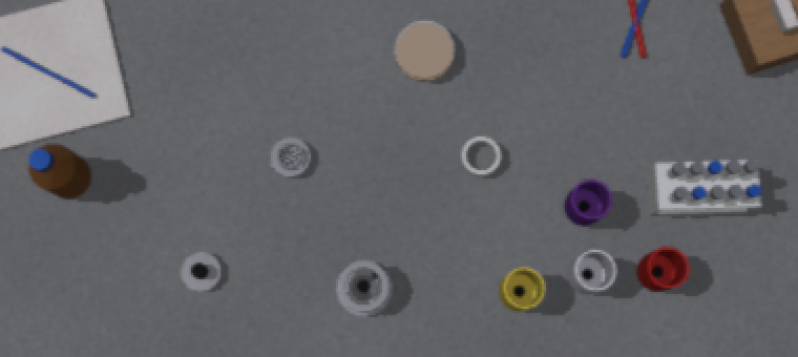

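View pics/side0c.png

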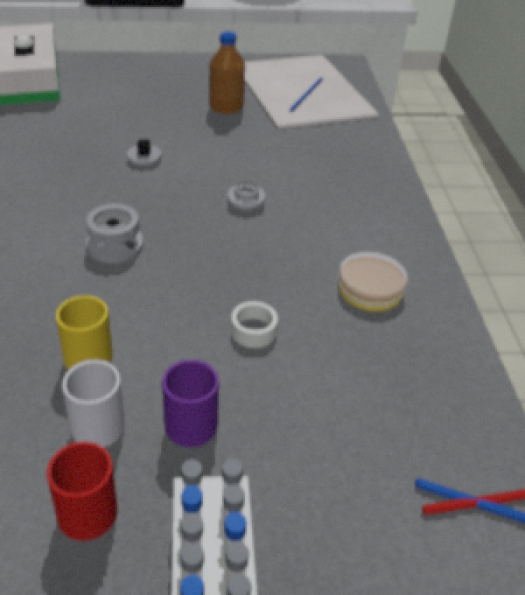

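Candidates (crop pixels in the top view): funnel-like cups are yellow (523,288), purple (588,203), red (663,269) and plain aluminium (595,270). By the description, the aluminium one is the funnel. The plate is the dotted disc at (292,157), the collar the white ring at (482,155), the lid the black-knobbed disc at (201,271) and the stand is at (364,287). The side view agrees: silver cup at (93,400), plate at (246,198), collar at (254,324), lid at (144,153).

```bash
cat >> h.py <<'E'
from scipy.spatial.transform import Rotation as Ro
def go(x,y,z,yaw=0.):
    """scaled shift/turn to TCP x,y,z, tool pointing down, tool x at yaw deg in the world"""
    s=sensors.read_state(); R0=Ro.from_rotvec(s["tool_rot"])
    T=Ro.from_euler("z",yaw,degrees=True)*Ro.from_rotvec([np.pi,0,0])
    d=R0.inv().apply(np.array([x,y,z])-s["eef_pos"])/.5
    w=(R0.inv()*T).as_rotvec(degrees=True)/60
    print("t",round(s["t"],2),"at",s["eef_pos"].round(4),"go",d.round(4),w.round(4))
E
python3 -c "
from h import *
go(.60,.127,.27,0)"
```

```text
t 0.9 at [ 0.2032 -0.6437  0.2305] go [ 1.2208 -1.2309 -0.0789] [-1.00e-04 -0.00e+00  2.92e-01]
```

```bash
python3 -c "
from h import *
go(.58,-.16,.27,0)"
```

```text
t 0.9 at [ 0.2032 -0.6437  0.2305] go [ 1.0098 -0.6956 -0.079 ] [-1.00e-04 -0.00e+00  2.92e-01]
```

Call:
carry_out(
  commands=[
    [[0.99,-0.695,-0.079,0,0,0.292,0.6],[0.99,-0.695,-0.079,0,0,0.292,0.6],[0.99,-0.695,-0.079,0,0,0.292,0.6],[0.99,-0.695,-0.079,0,0,0.292,0.6],[0.99,-0.695,-0.079,0,0,0.292,0.6],[0.99,-0.695,-0.079,0,0,0.292,0.6],[0.99,-0.695,-0.079,0,0,0.292,0.6],[0.99,-0.695,-0.079,0,0,0.292,0.6],[0.99,-0.695,-0.079,0,0,0.292,0.6],[0.99,-0.695,-0.079,0,0,0.292,0.6],[0.99,-0.695,-0.079,0,0,0.292,0.6],[0.99,-0.695,-0.079,0,0,0.292,0.6],[0.99,-0.695,-0.079,0,0,0.292,0.6],[0.99,-0.695,-0.079,0,0,0.292,0.6]],
  ],
)

```text
t: 2.65
eef_pos: [0.5701, -0.1643, 0.2701]
tool_rot: [3.141, -0.003, -0.0]
contact_force: [-0.5, -0.9, -0.1]
width: 0.8
grip_force: 0.0
```

```bash
cat >> h.py <<'E'
def circ(P,m,zlo,zhi,ro):
    """robust axis fit of points in a height band: least-squares circle of known radius ro to the outline"""
    from scipy.optimize import least_squares
    q=P[m]; q=q[(q[:,2]>zlo)&(q[:,2]<zhi)][:,:2]
    h=q[cv2.convexHull(q.astype(np.float32),returnPoints=False)[:,0]]
    c0=(h.min(0)+h.max(0))/2
    s=least_squares(lambda c:np.hypot(*(h-c[:2]).T)-c[2],[*c0,ro],loss="soft_l1",f_scale=.001)
    return s.x.round(4),len(q)
def look(th,name=None,n="wrist"):
    f=vision.grab_frame(n); P=cloud(f)
    if name: cv2.imwrite(f"pics/{name}.png",f["color"])
    for d in nets.silhouettes(f,th)[:3]:
        m=d["mask"]&(f["z_map"]>0)
        if m.sum()<20: continue
        zt=np.percentile(P[m][:,2],95)
        print(th,round(d["p"],2),np.round(d["bbox"]),"zt",zt.round(4),"circle",circ(P,m,zt-.004,zt+.004,.03))
    return f,P
E
python3 - <<'E'
from h import *
s=sensors.read_state(); print(s["eef_pos"],s["tool_rot"],s["joints"].round(2),s["width"])
f,P=look("collar","w1")
C=-np.array(f["R"]).T@f["t"]; print("cam",C-s["eef_pos"],np.array(f["R"]).round(2).tolist(),f["fx"])
look("collar",n="side")
go(.60,.127,.27,0)
E
```

```text
[ 0.57014943 -0.16427579  0.27008186] [ 3.14142875e+00 -2.59892142e-03 -1.17319554e-06] [ 0.31  0.27 -0.16  1.74  0.05  1.14 -1.44] 0.80001455818902
collar 0.91 [246. 100. 303. 157.] zt 0.0265 circle (array([ 0.6391, -0.1619,  0.0294]), 928)
cam [ 7.02876801e-02 -1.22025853e-04  1.53738840e-01] [[-0.0, -1.0, -0.0], [-0.97, 0.0, 0.25], [-0.25, 0.0, -0.97]] 349.2519912195589
collar 0.93 [282. 251. 310. 277.] zt 0.0281 circle (array([ 0.6407, -0.1622,  0.0296]), 197)
t 2.85 at [ 0.5705 -0.1636  0.27  ] go [ 5.870e-02 -5.812e-01  1.000e-04] [-0.     -0.0001 -0.0005]
```

View pics/w1.png

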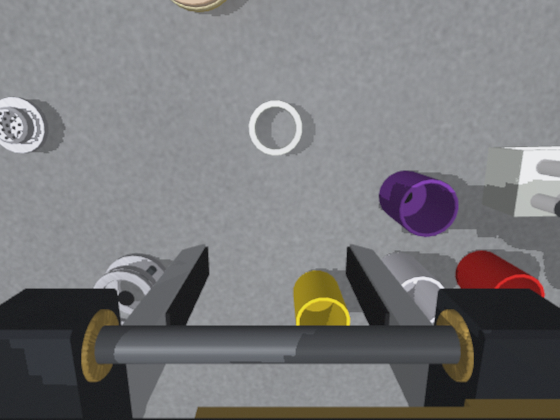

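The wrist view shows the white collar at (275,128), the dotted plate at (18,125), the purple and red cups on the right, and the silver cup at (420,290) behind the finger. Next I go over the plate.

Call:
carry_out(
  commands=[
    [[0.06,-0.581,0,0,0,0,0.6],[0.06,-0.581,0,0,0,0,0.6],[0.06,-0.581,0,0,0,0,0.6],[0.06,-0.581,0,0,0,0,0.6],[0.06,-0.581,0,0,0,0,0.6],[0.06,-0.581,0,0,0,0,0.6],[0.06,-0.581,0,0,0,0,0.6]],
  ],
)

```text
t: 3.72
eef_pos: [0.6007, 0.1264, 0.2699]
tool_rot: [3.141, -0.001, -0.0]
contact_force: [0.4, -0.2, -0.5]
width: 0.796
grip_force: 0.0
```

```bash
python3 - <<'E'
from h import *
f,P=look("plate","w2")
look("plate",n="side")
d=nets.silhouettes(f,"plate")[0]["mask"]
print("flange",circ(P,d,.013,.022,.031))
go(.642,.126,.10,0)
E
```

```text
plate 0.9 [246. 123. 304. 179.] zt 0.0316 circle (array([0.6426, 0.1298, 0.0196]), 412)
plate 0.67 [280. 186. 300. 200.] zt 0.0329 circle (array([0.6439, 0.1261, 0.0178]), 39)
flange (array([0.6427, 0.1299, 0.0306]), 1847)
t 3.98 at [0.6008 0.1261 0.2701] go [0.0824 0.     0.3403] [ 0.0002 -0.0002 -0.0015]
```

View pics/w2.png

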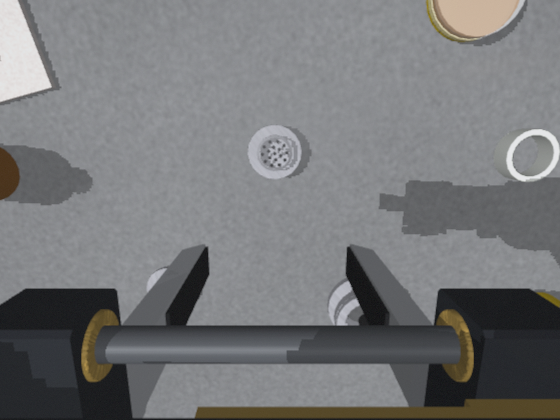

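Plate is centred in view at (275,152), dotted boss clear, both measurements agree. Grasping the boss.

Call:
carry_out(
  commands=[
    [[0.084,-0.0075,0.3,0,0,0,0.5],[0.084,-0.0075,0.3,0,0,0,0.5],[0.084,-0.0075,0.3,0,0,0,0.5],[0.084,-0.0075,0.4,0,0,0,0.5],[0.084,-0.0075,0.447,0,0,0,0.5],[0.084,-0.0075,0.447,0,0,0,0.5],[0.084,-0.0075,0.447,0,0,0,-1],[0.084,-0.0075,0.447,0,0,0,-1],[0.084,-0.0075,0.447,0,0,0,-1],[0.084,-0.0075,0.447,0,0,0,-1],[0.084,-0.0075,0.447,0,0,0,-1],[0.084,-0.0075,0.447,0,0,0,-1]],
  ],
  grip_force=30,
)

```text
t: 5.48
eef_pos: [0.643, 0.1309, 0.0473]
tool_rot: [3.142, -0.0, 0.001]
contact_force: [-1.2, -0.8, 6.6]
width: 0.415
grip_force: 30.0
```

```bash
python3 - <<'E'
from h import *
look("plate","w3"); look("stand",n="side")
s=sensors.read_state();print(s["width"]*94,s["grip_force"],s["contact_force"])
go(.42,.018,.20,0)
E
```

```text
plate 0.74 [222. 198. 328. 309.] zt 0.0317 circle (array([0.6428, 0.1314, 0.0201]), 1694)
stand 0.86 [200. 195. 234. 230.] zt 0.0522 circle (array([0.4428, 0.0178, 0.0378]), 244)
38.61923350235281 30.001813281560317 [-1.95185305 -2.77296115  7.78099058]
t 5.67 at [0.6431 0.1309 0.0473] go [-0.4458  0.2258 -0.3058] [ 0.     -0.001  -0.0002]
```

Call:
carry_out(
  commands=[
    [[0,0,-0.2,0,0,0,-1],[0,0,-0.4,0,0,0,-1],[0,0,-0.4,0,0,0,-1],[-0.4,0.332,-0.4,0,0,-0.75,-1],[-0.4,0.332,-0.4,0,0,-0.75,-1],[-0.4,0.332,-0.4,0,0,-0.75,-1],[-0.4,0.332,-0.4,0,0,-0.75,-1],[-0.4,0.332,-0.4,0,0,-0.75,-1],[-0.4,0.332,-0.4,0,0,-0.75,-1],[-0.4,0.332,-0.4,0,0,-0.75,-1]],
  ],
)

```text
t: 6.92
eef_pos: [0.4433, -0.0344, 0.2467]
tool_rot: [-2.903, -1.201, -0.001]
contact_force: [-0.6, -0.5, -2.2]
width: 0.413
grip_force: 30.0
```

Call:
carry_out(
  commands=[
    [[0,0,0,0,0,-0.75,-1],[0,0,0,0,0,-0.75,-1],[0,0,0,0,0,-0.75,-1],[0,0,0,0,0,-0.75,-1],[0,0,0,0,0,-0.75,-1],[0,0,0,0,0,-0.75,-1]],
  ],
)

```text
t: 7.68
eef_pos: [0.4429, -0.0345, 0.2463]
tool_rot: [-2.224, -2.218, -0.0]
contact_force: [-0.4, 0.0, -2.1]
width: 0.412
grip_force: 30.0
```

```bash
python3 - <<'E'
from h import *
s=sensors.read_state();print(s["width"]*94,s["joints"].round(2),s["contact_force"])
f,P=look("stand","w4"); look("plate")
m=nets.silhouettes(f,"stand")[0]["mask"]
go(.443,.018,.12,90)
E
```

```text
38.68658600050136 [ 0.32  0.05 -0.39  2.06  0.02  1.04 -0.09] [-0.44556052  0.02293005 -2.12250487]
stand 0.57 [240. 104. 313. 185.] zt 0.0503 circle (array([0.4417, 0.019 , 0.0375]), 2293)
plate 0.61 [225. 198. 329. 308.] zt 0.2307 circle (array([ 0.4423, -0.0339,  0.0197]), 1689)
t 7.92 at [ 0.4427 -0.035   0.2465] go [0.1059 0.0005 0.253 ] [-0.     -0.0001 -0.0014]
```

View pics/w4.png

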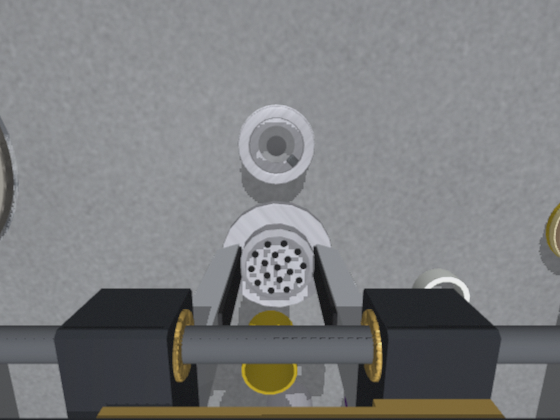

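```bash
python3 - <<'E'
from h import *
f=vision.grab_frame("wrist");P=cloud(f)
print((P[128:170:3,252:304:3,2]*1000).round().astype(int))
cv2.imwrite("pics/w5.png",cv2.resize(f["color"][95:195,225:330],None,fx=5,fy=5,interpolation=2))
E
```

```text
[[ 49  47  12  10  12   0  -1   0  -1  -1  -1  -2  14  12  10  11  48  49]
 [ 48   9  11  11  -2  -1   1   1  -3  -1  -1   0  -1  11  11  12  44  50]
 [ 10  11  11  -1  -1   0  -1  -1  -2  -2   1   0   0  -1  11  10  10  49]
 [ 11  10  11  -1   0   0   0  42  43  43  41   0   0  -2  11  12  11  49]
 [ 10  11  11  -1  -1  -1  43  41  41  43  41  42  -2  -2  -1  11  10  42]
 [ 12  11 400   0  -1  41  42  43  42  42  41  40  -1   0  -2 400  10  10]
 [ 12  11  12   1  -1  41  43  42  41  40  42  42  -1   0   0  11  13  12]
 [ 11  12  10  -2   0   0  41  42  41  41  41  42  -1   0  12  10  10  11]
 [ 11  10  10   0  -1  -1  41  42  41 400  40  -1   0   0  10 400  10  48]
 [ 46  11  11  12  -2  -1  -1  -2  -1   1   0  -2  -1  24  22  12  11  49]
 [ 49   9   9  10  12  -1  -2  -1  -1  -1  -1   0  22  26  25  22  43  50]
 [ 49  47  10  10  11  11  11   0   0  -2  11  10  22  24  25  25  49  49]
 [ 49  51  46  11 400  12  11  11  13  13  11  10  12  22  24  48  50  49]
 [ 49  49  50  47  10  11  10  11  10  10   9  11  11  10  49  50  49  48]]
```

View pics/w5.png

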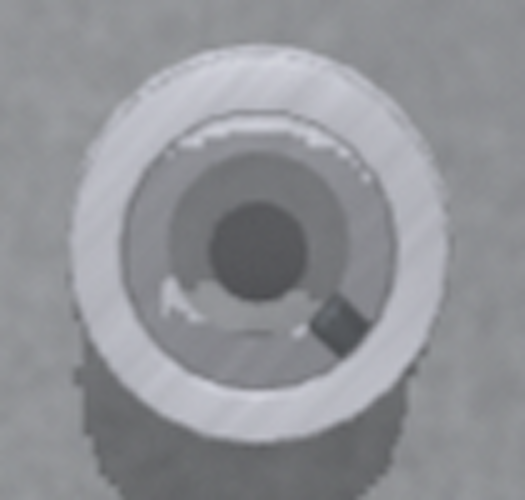

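Stand at (276,144) is clear and central in view; the dark thing is only a screw low in the stem (z≈25 mm, below the recess floor). Insert the plate.

Call:
carry_out(
  commands=[
    [[0.106,-0.0015,0.1,0,0,0,-1],[0.106,-0.0015,0.2,0,0,0,-1],[0.106,-0.0015,0.24,0,0,0,-1],[0.106,-0.0015,0.25,0,0,0,-1],[0.106,-0.0015,0.27,0,0,0,-1],[0.106,-0.0015,0.285,0,0,0,-1],[0.106,-0.0015,0.3,0,0,0,-1],[0.106,-0.0015,0.31,0,0,0,-1],[0.106,-0.0015,0.312,0,0,0,-1],[0.106,-0.0015,0.312,0,0,0,-1]],
  ],
)

```text
t: 9.22
eef_pos: [0.442, 0.018, 0.0906]
tool_rot: [2.221, 2.221, 0.0]
contact_force: [0.1, 0.1, -2.6]
width: 0.413
grip_force: 30.0
```

```bash
python3 - <<'E'
from h import *
look("plate"); look("plate",n="side")
s=sensors.read_state();print(s["width"]*94,s["eef_pos"],s["contact_force"],s["torque"])
E
```

```text
plate 0.93 [225. 198. 329. 308.] zt 0.0749 circle (array([0.4414, 0.0188, 0.0198]), 1682)
plate 0.6 [214. 169. 342. 307.] zt 0.0502 circle (array([0.4415, 0.0189, 0.0375]), 2320)
plate 0.65 [204. 194. 225. 213.] zt 0.0765 circle (array([0.4431, 0.0143, 0.0173]), 52)
38.546844320163586 [0.44204536 0.01801235 0.09069837] [-0.02023947  0.70644539 -2.01339081] [-0.05301182 -0.06664088  0.0673504 ]
```

Call:
carry_out(
  commands=[
    [[0,0,0.003,0,0,0,-1],[0,0,0.003,0,0,0,-1],[0,0,0.003,0,0,0,0.4],[0,0,0.003,0,0,0,0.4],[0,0,0.003,0,0,0,0.4],[0,0,0,0,0,0,0.4],[0,0,-0.1,0,0,0,0.4],[0,0,-0.2,0,0,0,0.4],[-0.106,0,-0.33,0,0,0,0.4],[-0.106,0,-0.33,0,0,0,0.4],[-0.106,0,-0.33,0,0,0,0.4],[-0.106,0,-0.33,0,0,0,0.4]],
  ],
)

```text
t: 10.92
eef_pos: [0.4414, -0.0343, 0.2546]
tool_rot: [-2.22, -2.221, 0.001]
contact_force: [0.1, -0.5, -0.9]
width: 0.704
grip_force: 0.0
```

```bash
python3 - <<'E'
from h import *
f,P=look("plate","w6"); look("stand"); look("plate",n="side")
for d in nets.silhouettes(f,"plate")[:1]:
    p=P[d["mask"]]; print(np.histogram(p[:,2],np.arange(.04,.085,.003)), circ(P,d["mask"],.055,.065,.031))
    b=p[(p[:,2]>.07)&(p[:,2]<.08)]; A=np.c_[b[:,:2]-b[:,:2].mean(0),np.ones(len(b))]; print("plane",np.linalg.lstsq(A,b[:,2],rcond=None)[0])
go(.58,-.162,.27,90)
E
```

```text
plate 0.73 [247. 112. 310. 176.] zt 0.0735 circle (array([0.4416, 0.0191, 0.0196]), 554)
stand 0.67 [243. 105. 317. 184.] zt 0.051 circle (array([0.4416, 0.019 , 0.0376]), 1286)
plate 0.85 [204. 197. 224. 209.] zt 0.0752 circle (array([0.4442, 0.0135, 0.0167]), 60)
plate 0.25 [246. 343. 298. 420.] zt 0.1122 circle (array([ 0.5873, -0.4913,  0.0623]), 1281)
(array([   0,    0,    8,   29,    0,   97, 2413,   38,    0,   13,  320,
        225,    0,    0,    0]), array([0.04 , 0.043, 0.046, 0.049, 0.052, 0.055, 0.058, 0.061, 0.064,
       0.067, 0.07 , 0.073, 0.076, 0.079, 0.082, 0.085])) (array([0.4416, 0.0191, 0.0306]), 2548)
plane [ 0.00124364 -0.00192851  0.07260854]
t 11.28 at [ 0.4418 -0.0347  0.2551] go [-0.2548  0.2763 -0.03  ] [-0.0006 -0.0002  0.0005]
```

View pics/w6.png

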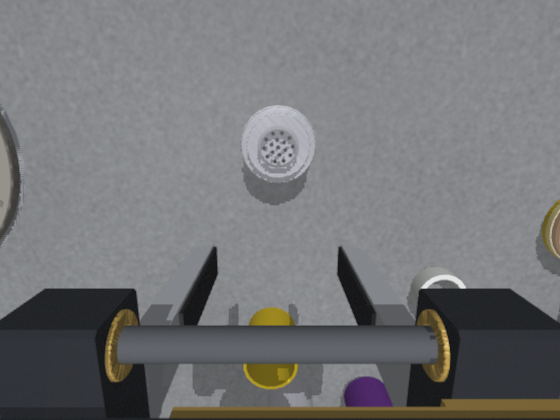

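Plate is fully home and concentric with the stand (279,145). On to the collar.

Call:
carry_out(
  commands=[
    [[-0.255,0.395,0,0,0,0,1],[-0.255,0.395,0,0,0,0,1],[-0.255,0.395,0,0,0,0,1],[-0.255,0.395,0,0,0,0,1],[-0.255,0.395,0.1,0,0,0,1],[-0.255,0.395,0.2,0,0,0,1],[-0.255,0.395,0.3,0,0,0,1],[-0.255,0.395,0.38,0,0,0,1],[-0.255,0.395,0.43,0,0,0,1],[-0.255,0.395,0.45,0,0,0,1],[-0.255,0.395,0.45,0,0,0,1],[-0.255,0.395,0.45,0,0,0,-1],[-0.255,0.395,0.45,0,0,0,-1],[-0.255,0.395,0.45,0,0,0,-1],[-0.255,0.395,0.45,0,0,0,-1],[-0.255,0.395,0.45,0,0,0,-1],[-0.255,0.395,0.45,0,0,0,-1]],
  ],
  grip_force=15,
)

```text
t: 13.4
eef_pos: [0.6395, -0.1626, 0.0308]
tool_rot: [2.221, 2.221, 0.0]
contact_force: [-1.4, 0.0, 5.5]
width: 0.642
grip_force: 15.0
```

```bash
python3 - <<'E'
from h import *
s=sensors.read_state();print(s["width"]*94,s["contact_force"])
look("collar")
go(.4418,-.035,.27,90)
E
```

```text
60.325324147872706 [-1.44934428  0.02401429  5.54619085]
collar 0.88 [215. 207. 339. 327.] zt 0.026 circle (array([ 0.639 , -0.1615,  0.0297]), 4511)
t 13.5 at [ 0.6396 -0.1626  0.0308] go [ 0.2551 -0.3953 -0.4785] [ 0.0003  0.0001 -0.    ]
```

Call:
carry_out(
  commands=[
    [[0,0,-0.12,0,0,0,-1],[0,0,-0.24,0,0,0,-1],[0.361,-0.395,-0.3,0,0,0,-1],[0.361,-0.395,-0.3,0,0,0,-1],[0.361,-0.395,-0.3,0,0,0,-1],[0.361,-0.395,-0.3,0,0,0,-1],[0.361,-0.395,-0.3,0,0,0,-1],[0.361,-0.395,-0.2,0,0,0,-1],[0.361,-0.395,-0.178,0,0,0,-1],[0.361,-0.395,-0.178,0,0,0,-1],[0.361,-0.395,-0.178,0,0,0,-1]],
  ],
)

```text
t: 14.88
eef_pos: [0.4427, 0.0179, 0.1205]
tool_rot: [2.222, 2.22, 0.001]
contact_force: [0.6, 0.2, 0.0]
width: 0.636
grip_force: 15.0
```

```bash
python3 - <<'E'
from h import *
s=sensors.read_state();print(s["width"]*94,s["contact_force"])
look("collar","w7")
go(.4422,.018,.0908,90)
E
```

```text
59.82422822193393 [0.61388314 0.18805185 0.02269579]
collar 0.57 [217. 209. 341. 325.] zt 0.1156 circle (array([0.4422, 0.0192, 0.0295]), 4378)
t 14.97 at [0.4426 0.0179 0.1204] go [ 0.0003 -0.0009  0.0593] [ 0.0013 -0.     -0.0005]
```

View pics/w7.png

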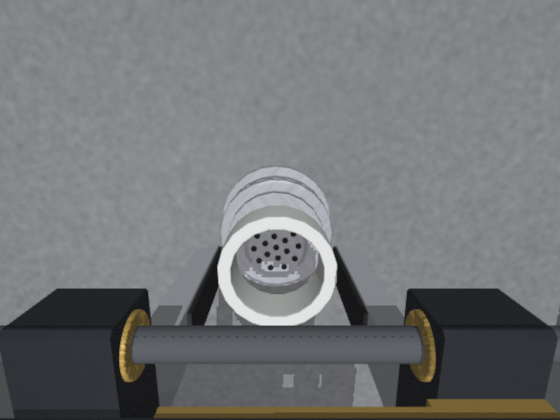

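The collar (277,267) is right above the boss, whose dots show through the bore. Lowering it.

Call:
carry_out(
  commands=[
    [[0,-0.001,0.02,0,0,0,-1],[0,-0.001,0.035,0,0,0,-1],[0,-0.001,0.048,0,0,0,-1],[0,-0.001,0.058,0,0,0,-1],[0,-0.001,0.06,0,0,0,-1],[0,-0.001,0.06,0,0,0,-1],[0,-0.001,0.06,0,0,0,-1]],
  ],
)

```text
t: 15.85
eef_pos: [0.4413, 0.0181, 0.0896]
tool_rot: [-2.221, -2.222, 0.001]
contact_force: [-3.8, -0.4, 10.2]
width: 0.641
grip_force: 15.0
```

```bash
python3 - <<'E'
from h import *
look("collar")
s=sensors.read_state();print(s["width"]*94,s["eef_pos"],s["contact_force"])
E
```

```text
collar 0.58 [215. 208. 338. 328.] zt 0.086 circle (array([0.4406, 0.0193, 0.0296]), 4514)
60.46003814583817 [0.44123919 0.01800922 0.08958186] [-4.00961176 -0.10451516 10.08272864]
```

Call:
carry_out(
  commands=[
    [[0,0,0,0,0,0,0.9],[0,0,0,0,0,0,0.9],[0,0,0,0,0,0,0.9],[0,0,-0.03,0,0,0,0.9],[0,0,-0.12,0,0,0,0.9],[0,0,-0.24,0,0,0,0.9],[-0.106,0,-0.36,0,0,0,0.9],[-0.106,0,-0.36,0,0,0,0.9],[-0.106,0,-0.36,0,0,0,0.9],[-0.106,0,-0.36,0,0,0,0.9]],
  ],
)

```text
t: 17.2
eef_pos: [0.4408, -0.0341, 0.2684]
tool_rot: [-2.219, -2.221, 0.002]
contact_force: [-0.8, 0.2, -0.4]
width: 0.947
grip_force: 0.0
```

```bash
python3 - <<'E'
from h import *
look("collar"); look("collar",n="side"); look("stand")
go(.433,-.293,.27,135)
E
```

```text
collar 0.57 [245. 117. 309. 178.] zt 0.0864 circle (array([0.4409, 0.0196, 0.0293]), 1244)
collar 0.57 [201. 184. 225. 208.] zt 0.0881 circle (array([0.4419, 0.0185, 0.03  ]), 144)
stand 0.71 [244. 107. 314. 178.] zt 0.0507 circle (array([0.4416, 0.0193, 0.0374]), 867)
t 17.5 at [ 0.4412 -0.0346  0.2689] go [-0.5167 -0.0168 -0.0023] [-9.000e-04 -7.000e-04 -7.494e-01]
```

Call:
carry_out(
  commands=[
    [[-0.625,0.092,0,0,0,-0.75,1],[-0.625,0.092,0,0,0,-0.75,1],[-0.625,0.092,0,0,0,-0.75,1],[-0.625,0.092,0,0,0,-0.75,1],[-0.625,0.092,0,0,0,-0.75,1],[-0.625,0.092,0,0,0,-0.75,1],[-0.625,0.092,0,0,0,-0.75,1],[-0.625,0.092,0,0,0,-0.75,1]],
  ],
)

```text
t: 18.5
eef_pos: [0.4875, -0.3465, 0.2691]
tool_rot: [-1.201, -2.902, -0.001]
contact_force: [-0.3, 0.7, -0.0]
width: 0.999
grip_force: 0.0
```

```bash
python3 - <<'E'
from h import *
look("funnel","w8")
go(.4585,-.3185,.27,135)
E
```

```text
funnel 0.92 [316. 186. 379. 257.] zt 0.0825 circle (array([ 0.5599, -0.3149,  0.0295]), 682)
funnel 0.83 [179. 193. 240. 260.] zt 0.0824 circle (array([ 0.46  , -0.4195,  0.0293]), 629)
funnel 0.72 [304.  21. 373. 100.] zt 0.083 circle (array([ 0.4332, -0.2133,  0.0294]), 914)
t 18.6 at [ 0.4876 -0.3462  0.2695] go [ 0.0803 -0.002  -0.0009] [ 0.0003 -0.0002  0.0015]
```

View pics/w8.png

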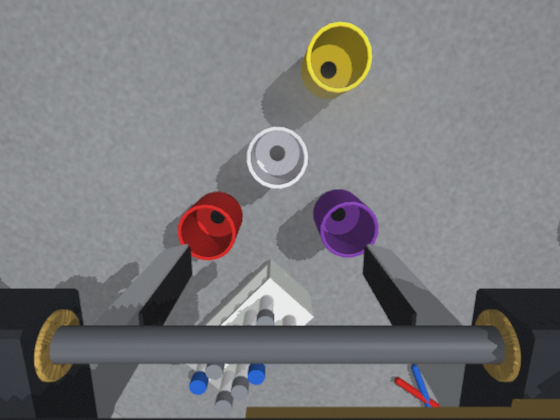

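The silver cup with the black floor spot at (277,157) is the funnel. Red (208,228), purple (346,222) and yellow (339,57) are the look-alikes. Left and right of it, where the fingers go, is clear.

```bash
python3 - <<'E'
from h import *
f=vision.grab_frame("wrist");P=cloud(f)
m=np.hypot(P[...,0]-.4585,P[...,1]+.3185)<.04
c=circ(P,m,.078,.088,.03);print(c, P[m][(P[m][:,2]>.07)&(P[m][:,2]<.1)][:,2].mean())
go(*c[0][:2],.0695,135)
E
```

```text
(array([ 0.4571, -0.3158,  0.0296]), 783) 0.08104169792405055
t 18.65 at [ 0.4876 -0.3463  0.2697] go [ 0.0863 -0.      0.4003] [0.0002 0.     0.0014]
```

Call:
carry_out(
  commands=[
    [[0.0863,0,0.1,0,0,0,1],[0.0863,0,0.2,0,0,0,1],[0.0863,0,0.3,0,0,0,1],[0.0863,0,0.36,0,0,0,1],[0.0863,0,0.4,0,0,0,1],[0.0863,0,0.4,0,0,0,1],[0.0863,0,0.4,0,0,0,-1],[0.0863,0,0.4,0,0,0,-1],[0.0863,0,0.4,0,0,0,-1],[0.0863,0,0.4,0,0,0,-1],[0.0863,0,0.4,0,0,0,-1],[0.0863,0,0.4,0,0,0,-1]],
  ],
  grip_force=20,
)

```text
t: 20.15
eef_pos: [0.4571, -0.3172, 0.0699]
tool_rot: [1.202, 2.902, -0.0]
contact_force: [-0.6, 0.6, 5.8]
width: 0.641
grip_force: 20.0
```

Call:
carry_out(
  commands=[
    [[0,0,-0.1,0,0,0,-1],[0,0,-0.2,0,0,0,-1],[0,0,-0.3,0,0,0,-1],[0,0,-0.4,0,0,0,-1],[0,0,-0.4,0,0,0,-1],[0,0,-0.4,0,0,0,-1]],
  ],
)

```text
t: 20.9
eef_pos: [0.4564, -0.3169, 0.2688]
tool_rot: [-1.202, -2.902, -0.0]
contact_force: [0.4, 0.3, -1.1]
width: 0.645
grip_force: 20.0
```

```bash
cat >> h.py <<'E'
def rim(rad=.045,lo=.005,hi=.05):
    s=sensors.read_state(); f=vision.grab_frame("wrist"); P=cloud(f); e=s["eef_pos"]
    a=[]
    for d in nets.silhouettes(f,"funnel")[:4]:
        p=P[d["mask"]&(f["z_map"]>0)]; zt=np.percentile(p[:,2],95)
        c=circ(P,d["mask"],zt-.003,zt+.003,.03); print(round(d["p"],2),zt.round(4),c,"rel TCP",(c[0][:2]-e[:2]).round(4),(zt-e[2]).round(4))
    return f
E
python3 - <<'E'
from h import *
s=sensors.read_state();print(s["width"]*94,s["contact_force"],s["joints"].round(2))
f=rim(); cv2.imwrite("pics/w9.png",f["color"])
go(.4409,.018,.20,135)
E
```

```text
60.6524829428178 [ 0.4017482   0.2618215  -1.11830467] [ 0.66  0.21 -0.2   1.82  0.05  1.12  1.23]
0.8 0.0826 (array([ 0.5595, -0.3144,  0.0289]), 196) rel TCP [0.1031 0.0025] -0.1862
0.7 0.2814 (array([ 0.4555, -0.3163,  0.0294]), 2554) rel TCP [-0.0009  0.0006] 0.0127
0.69 0.0829 (array([ 0.4331, -0.2128,  0.0296]), 846) rel TCP [-0.0233  0.1041] -0.1859
0.6 0.0823 (array([ 0.4586, -0.4192,  0.0287]), 110) rel TCP [ 0.0022 -0.1023] -0.1865
t 21.0 at [ 0.4562 -0.3167  0.268 ] go [0.4947 0.4517 0.137 ] [-0.0005 -0.0022 -0.0001]
```

View pics/w9.png

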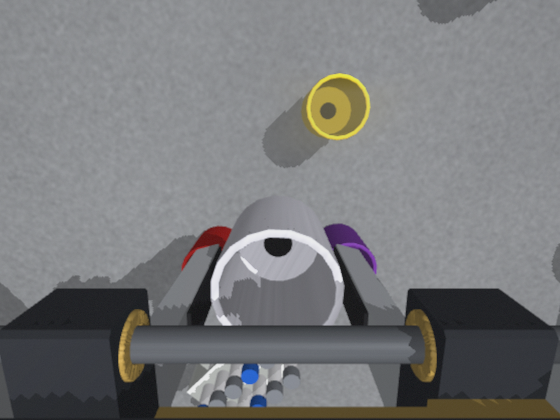

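Call:
carry_out(
  commands=[
    [[0.495,0.4525,0,0,0,0,-1],[0.495,0.4525,0,0,0,0,-1],[0.495,0.4525,0,0,0,0,-1],[0.495,0.4525,0,0,0,0,-1],[0.495,0.4525,0,0,0,0,-1],[0.495,0.4525,0,0,0,0,-1],[0.495,0.4525,0,0,0,0,-1],[0.495,0.4525,0.1,0,0,0,-1],[0.495,0.4525,0.17,0,0,0,-1],[0.495,0.4525,0.17,0,0,0,-1],[0.495,0.4525,0.17,0,0,0,-1]],
  ],
)

```text
t: 22.38
eef_pos: [0.4424, 0.0175, 0.1854]
tool_rot: [1.203, 2.902, 0.0]
contact_force: [-0.1, 0.4, -1.2]
width: 0.639
grip_force: 20.0
```

```bash
python3 - <<'E'
from h import *
s=sensors.read_state();print(s["width"]*94,s["contact_force"],s["joints"].round(2))
rim(); f=vision.grab_frame("side");P=cloud(f)
cv2.imwrite("pics/s10.png",cv2.resize(f["color"][100:250,130:310],None,fx=4,fy=4,interpolation=2))
go(.4411,.0185,.1479,135)
E
```

```text
60.033420430568356 [-0.11724407  0.35208895 -1.21786277] [ 0.29  0.13 -0.5   2.13  0.08  0.9   0.52]
0.68 0.198 (array([0.4416, 0.0179, 0.0296]), 2537) rel TCP [-0.0008  0.0004] 0.0127
t 22.52 at [0.4426 0.0178 0.1857] go [ 0.0032 -0.0012  0.0756] [ 0.0013  0.0014 -0.0004]
```

View pics/s10.png

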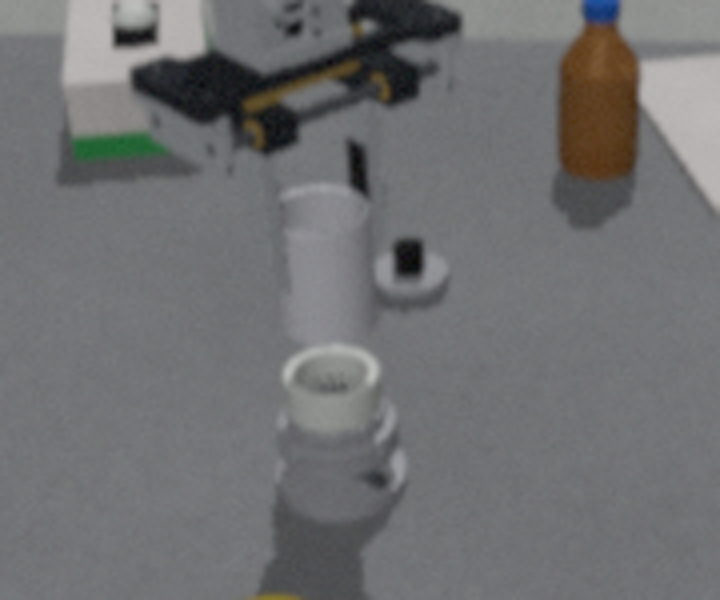

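The funnel hangs upright above the collar (side crop: funnel 325,265; collar 332,385). Lowering it.

Call:
carry_out(
  commands=[
    [[0.003,-0.001,0.02,0,0,0,-1],[0.003,-0.001,0.035,0,0,0,-1],[0.003,-0.001,0.045,0,0,0,-1],[0.003,-0.001,0.055,0,0,0,-1],[0.003,-0.001,0.065,0,0,0,-1],[0.003,-0.001,0.073,0,0,0,-1],[0.003,-0.001,0.0765,0,0,0,-1],[0.003,-0.001,0.0765,0,0,0,-1]],
  ],
)

```text
t: 23.52
eef_pos: [0.4412, 0.0189, 0.1471]
tool_rot: [1.202, 2.901, 0.001]
contact_force: [-2.9, 0.2, 15.9]
width: 0.642
grip_force: 20.0
```

```bash
python3 - <<'E'
from h import *
s=sensors.read_state();print(s["width"]*94,s["contact_force"],s["torque"]);rim()
E
```

```text
60.31116189699036 [-2.86089605  0.15538887 15.89625386] [ 0.00796349  0.64818978 -0.12388077]
0.72 0.1605 (array([0.4404, 0.0196, 0.0294]), 2533) rel TCP [-0.0008  0.0007] 0.0135
```

Call:
carry_out(
  commands=[
    [[0,0,0,0,0,0,0.9],[0,0,0,0,0,0,0.9],[0,0,0,0,0,0,0.9],[0,0,-0.03,0,0,0,0.9],[0,0,-0.1,0,0,0,0.9],[0,0,-0.2,0,0,0,0.9],[0,0,-0.3,0,0,0,0.9],[-0.12,0,-0.34,0,0,0,0.9],[-0.12,0,-0.34,0,0,0,0.9],[-0.12,0,-0.34,0,0,0,0.9]],
  ],
)

```text
t: 24.88
eef_pos: [0.4825, -0.0235, 0.3166]
tool_rot: [-1.202, -2.902, -0.001]
contact_force: [-0.7, 0.4, 0.3]
width: 0.95
grip_force: 0.0
```

```bash
python3 - <<'E'
from h import *
rim(); look("lid",n="side");look("funnel",n="side"); look("collar",n="side")
go(.43,.24,.30,90)
E
```

```text
0.97 0.0821 (array([ 0.433 , -0.2116,  0.0292]), 296) rel TCP [-0.0495 -0.1881] -0.2345
0.74 0.1609 (array([0.4402, 0.0195, 0.0293]), 883) rel TCP [-0.0423  0.043 ] -0.1557
0.65 0.0353 (array([0.4688, 0.2644, 0.0109]), 111) rel TCP [-0.0137  0.2879] -0.2813
0.62 0.0819 (array([ 0.5604, -0.3142,  0.0298]), 437) rel TCP [ 0.0779 -0.2907] -0.2347
lid 0.7 [222. 161. 241. 174.] zt 0.0376 circle (array([0.4708, 0.2615, 0.0097]), 26)
funnel 0.96 [177. 328. 216. 391.] zt 0.0842 circle (array([ 0.4615, -0.421 ,  0.0296]), 308)
funnel 0.75 [199. 162. 225. 199.] zt 0.1613 circle (array([0.4426, 0.0167, 0.0289]), 109)
funnel 0.58 [240. 286. 276. 333.] zt 0.0843 circle (array([ 0.5623, -0.3162,  0.0295]), 228)
collar 0.73 [201. 194. 225. 208.] zt 0.087 circle (array([0.4425, 0.0149, 0.0272]), 40)
t 25.27 at [ 0.4827 -0.0235  0.3162] go [0.447  0.2984 0.0324] [-1.000e-04 -0.000e+00  7.504e-01]
```

Call:
carry_out(
  commands=[
    [[0.334,0.386,0,0,0,0,0.2],[0.334,0.386,0,0,0,0,0.2],[0.334,0.386,0,0,0,0,0.2],[0.334,0.386,0.09,0,0,0,0.2],[0.334,0.386,0.09,0,0,0,0.2],[0.334,0.386,0.09,0,0,0,0.2],[0.334,0.386,0.09,0,0,0,0.2]],
  ],
)

```text
t: 26.15
eef_pos: [0.5016, 0.2299, 0.2718]
tool_rot: [1.203, 2.901, 0.0]
contact_force: [0.2, 0.2, -0.3]
width: 0.6
grip_force: 0.0
```

```bash
python3 - <<'E'
from h import *
f,P=look("lid","w11")
m=nets.silhouettes(f,"lid")[0]["mask"]; c=circ(P,m,.010,.018,.03); print("disc",c)
go(*c[0][:2],.043,135)
E
```

```text
lid 0.94 [253. 123. 305. 175.] zt 0.0357 circle (array([0.4684, 0.2656, 0.0115]), 362)
disc (array([0.4684, 0.2657, 0.0296]), 1715)
t 26.3 at [0.5017 0.2298 0.272 ] go [0.0983 0.0031 0.4579] [ 0.0008  0.0009 -0.0016]
```

View pics/w11.png

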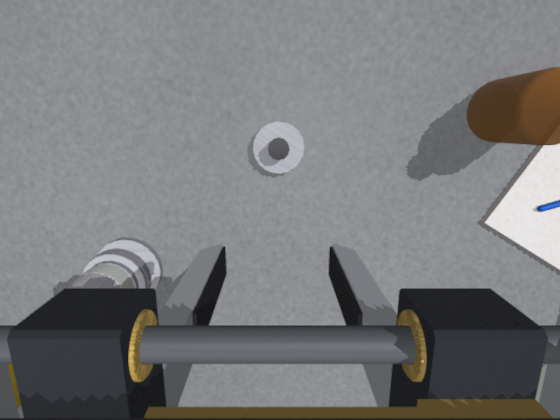

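The lid is at (278,148) with its black knob centred. Grasping the knob.

Call:
carry_out(
  commands=[
    [[0.096,0.003,0.1,0,0,0,0.2],[0.096,0.003,0.2,0,0,0,0.2],[0.096,0.003,0.3,0,0,0,0.2],[0.096,0.003,0.4,0,0,0,0.2],[0.096,0.003,0.44,0,0,0,0.2],[0.096,0.003,0.457,0,0,0,0.2],[0.096,0.003,0.457,0,0,0,0.2],[0.096,0.003,0.457,0,0,0,-1],[0.096,0.003,0.457,0,0,0,-1],[0.096,0.003,0.457,0,0,0,-1],[0.096,0.003,0.457,0,0,0,-1],[0.096,0.003,0.457,0,0,0,-1],[0.096,0.003,0.457,0,0,0,-1]],
  ],
  grip_force=25,
)

```text
t: 27.92
eef_pos: [0.4686, 0.2659, 0.0431]
tool_rot: [1.202, 2.902, 0.0]
contact_force: [-0.3, -1.0, 6.8]
width: 0.244
grip_force: 25.0
```

Call:
carry_out(
  commands=[
    [[0,0,-0.1,0,0,0,-1],[0,0,-0.2,0,0,0,-1],[0,0,-0.3,0,0,0,-1],[0,0,-0.4,0,0,0,-1],[0,0,-0.44,0,0,0,-1],[0,0,-0.44,0,0,0,-1],[0,0,-0.44,0,0,0,-1]],
  ],
)

```text
t: 28.8
eef_pos: [0.4679, 0.2654, 0.2615]
tool_rot: [-1.202, -2.902, 0.002]
contact_force: [0.6, 0.0, -1.3]
width: 0.246
grip_force: 25.0
```

```bash
cat >> h.py <<'E'
def lid():
    s=sensors.read_state(); e=s["eef_pos"]; f=vision.grab_frame("wrist"); P=cloud(f)
    m=nets.silhouettes(f,"lid")[0]["mask"]; p=P[m&(f["z_map"]>0)]
    zt=np.median(p[np.abs(p[:,2]-e[2]+.029)<.01][:,2]); c=circ(P,m,zt-.005,zt+.005,.03)
    q=p[np.abs(p[:,2]-zt)<.005]; A=np.c_[q[:,:2]-q[:,:2].mean(0),np.ones(len(q))]
    print("disc z",zt,"rel",(zt-e[2]).round(4),c,(c[0][:2]-e[:2]).round(4),"slope",np.linalg.lstsq(A,q[:,2],rcond=None)[0][:2].round(3))
    return f
E
python3 - <<'E'
from h import *
s=sensors.read_state();print(s["width"]*94,s["contact_force"],s["joints"].round(2))
lid()
go(.4408,.0188,.20,135)
E
```

```text
23.082691920570433 [ 0.60400581  0.02076255 -1.31734538] [-0.04  0.24 -0.69  1.84  0.17  1.12 -0.  ]
disc z 0.23169007997882973 rel -0.0298 (array([0.4682, 0.265 , 0.0297]), 3854) [ 0.0003 -0.0004] slope [ 0.001 -0.003]
t 28.9 at [0.4679 0.2655 0.2614] go [-0.3106 -0.387   0.1233] [-0.0018 -0.0008  0.0001]
```

Call:
carry_out(
  commands=[
    [[-0.3077,-0.387,0,0,0,0,-1],[-0.3077,-0.387,0,0,0,0,-1],[-0.3077,-0.387,0,0,0,0,-1],[-0.3077,-0.387,0,0,0,0,-1],[-0.3077,-0.387,0,0,0,0,-1],[-0.3077,-0.387,0.04,0,0,0,-1],[-0.3077,-0.387,0.08,0,0,0,-1],[-0.3077,-0.387,0.08,0,0,0,-1],[-0.3077,-0.387,0.08,0,0,0,-1]],
  ],
)

```text
t: 30.02
eef_pos: [0.4405, 0.0207, 0.2231]
tool_rot: [-1.201, -2.903, -0.0]
contact_force: [0.5, 0.5, -1.3]
width: 0.249
grip_force: 25.0
```

```bash
python3 - <<'E'
from h import *
s=sensors.read_state();print(s["width"]*94,s["contact_force"])
f=lid(); cv2.imwrite("pics/w12.png",f["color"]); look("funnel",n="side")
go(.4399,.0199,.1981,135)
E
```

```text
23.434115537093682 [ 0.52636264  0.5311742  -1.27729116]
disc z 0.19328669736873344 rel -0.0298 (array([0.4408, 0.0205, 0.0297]), 3858) [ 0.0003 -0.0002] slope [ 0.003 -0.002]
funnel 0.97 [242. 285. 275. 334.] zt 0.0842 circle (array([ 0.5617, -0.3171,  0.0291]), 209)
funnel 0.94 [175. 334. 218. 392.] zt 0.0844 circle (array([ 0.4615, -0.4217,  0.0294]), 297)
funnel 0.92 [200. 164. 225. 200.] zt 0.1612 circle (array([0.4417, 0.0172, 0.0291]), 101)
t 30.23 at [0.4406 0.0203 0.2233] go [ 0.0004 -0.0017  0.0504] [0.0006 0.0006 0.0001]
```

View pics/w12.png

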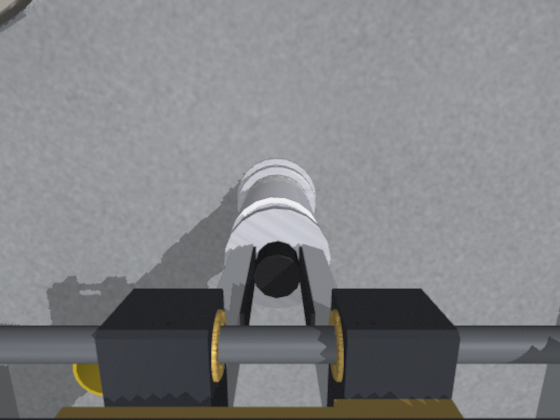

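The lid (277,262) is lined up over the stack. Lowering it.

Call:
carry_out(
  commands=[
    [[0,-0.0015,0.015,0,0,0,-1],[0,-0.0015,0.025,0,0,0,-1],[0,-0.0015,0.033,0,0,0,-1],[0,-0.0015,0.041,0,0,0,-1],[0,-0.0015,0.047,0,0,0,-1],[0,-0.0015,0.05,0,0,0,-1],[0,-0.0015,0.051,0,0,0,-1],[0,-0.0015,0.051,0,0,0,-1]],
  ],
)

```text
t: 31.22
eef_pos: [0.4404, 0.0197, 0.198]
tool_rot: [1.202, 2.901, 0.001]
contact_force: [-2.8, 0.1, 10.8]
width: 0.252
grip_force: 25.0
```

```bash
python3 - <<'E'
from h import *
s=sensors.read_state();print(s["width"]*94,s["contact_force"]); lid()
E
```

```text
23.6952505076323 [-2.76903088  0.0609671  10.83791643]
disc z 0.16832064970266006 rel -0.0297 (array([0.4406, 0.0194, 0.0297]), 3884) [ 0.0002 -0.0003] slope [ 0.    -0.002]
```

Call:
carry_out(
  commands=[
    [[0,0,0,0,0,0,0.1],[0,0,0,0,0,0,0.1],[0,0,0,0,0,0,0.1],[0,0,-0.02,0,0,0,0.1],[0,0,-0.1,0,0,0,0.1],[0,0,-0.2,0,0,0,0.1],[-0.14,0,-0.24,0,0,0,0.1],[-0.14,0,-0.24,0,0,0,0.1],[-0.14,0,-0.24,0,0,0,0.1],[-0.14,0,-0.24,0,0,0,0.1]],
  ],
)

```text
t: 32.58
eef_pos: [0.4886, -0.029, 0.317]
tool_rot: [-1.2, -2.902, 0.0]
contact_force: [-0.3, 0.5, -1.1]
width: 0.549
grip_force: 0.0
```

```bash
python3 - <<'E'
from h import *
f=vision.grab_frame("wrist");P=cloud(f);m=np.hypot(P[...,0]-.4405,P[...,1]-.0195)<.045
for z in(.191,.169,.161,.05):
    try: print(z,circ(P,m,z-.004,z+.004,.03))
    except Exception as e: print(z,e)
q=P[m];q=q[np.abs(q[:,2]-.169)<.004];A=np.c_[q[:,:2]-q[:,:2].mean(0),np.ones(len(q))];print(np.linalg.lstsq(A,q[:,2],rcond=None)[0])
g=vision.grab_frame("side");cv2.imwrite("pics/s13.png",cv2.resize(g["color"][80:420,150:420],None,fx=1.75,fy=1.75,interpolation=2))
E
```

```text
0.191 (array([0.4402, 0.0195, 0.0115]), 714)
0.169 (array([0.4401, 0.0196, 0.0296]), 3284)
0.161 'NoneType' object is not subscriptable
0.05 'NoneType' object is not subscriptable
[-0.00029997  0.0029802   0.16838583]
```

View pics/s13.png

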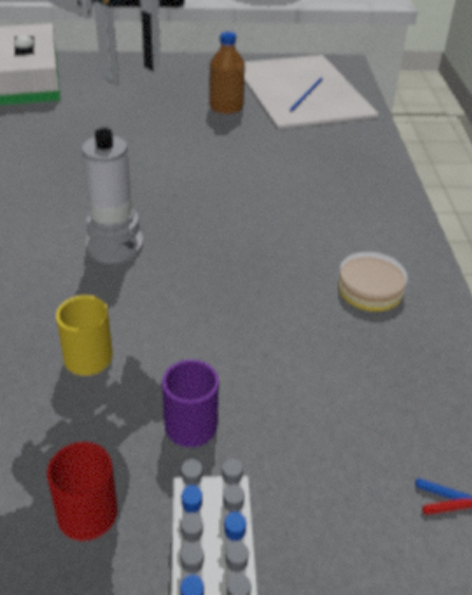

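The side view shows the complete stack upright at (110,200), with the lid level. Bottle, rack and dishes have not moved and the gripper is clear.

```bash
python3 -c "
from h import *
print(r.finish_job())"
```

```text
the job is handed in; nothing more can be done
None
```

The filter unit is assembled on its stand (plate, collar, funnel, lid), each measured at home height and on axis, and the job was handed in at about 33 s; the verdict was not shown.

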